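Find the spare rod clamp under the sliding cover

ROBOT

A 6-joint arm with a two-finger parallel gripper is mounted at the origin on the work surface. World frame = base frame: x ahead of the robot, y to its left, z up, the work surface at z = 0. Lengths are in mm, angles in rad, forces in N, time in s.
With the tool pointing down it reaches from about 300 to 775 mm from the base axis. Payload 14.6 kg.
Tool frame: the origin (TCP) lies between the finger pads; the fingertips stand 11 mm ahead of it and the grasp point (between the pads) lies 8 mm behind it; z points along the fingers, y is the direction in which the jaws open and shut (so a half turn about z gives the same grasp; the last joint's range is limited). The gripper opens to 94 mm and grips with 3 to 60 N. Pads are 16 mm wide; open, the fingers measure 119 mm over their backs; the gripper's body (75 mm by 177 mm) begins 78 mm behind the grasp point.
Start: joints at [-1.301, 0.3, 1.521, -0, 1.321, -0.067], TCP at [181.75, -519.092, 216.446] pointing down, gripper open.
Joint ranges: [-3.03, 3.03], [-0.79, 2.21], [0.23, 2.52], [-1.04, 4.18], [0, 3.07], [-2.55, 2.55]. Speed limits (rad/s): [2.22, 2.22, 2.57, 3.14, 3.14, 3.14].

INTERFACE

Orientations are given as a unit quaternion [x, y, z, w].
In Python, from workcell import ctrl, eyes gives the robot as it stands.
- The arm moves only by the tool move_arm, never from a script. Its argument "deltas" is a list of rows, each an object with "travel": the shift along the tool's x, y, z in cm, a list of three; "dr": the turn, a rotation vector about the tool's x, y, z in degrees, a list of three; "claw": the closure, from 0 (fully open) to 1 (shut). A call has 1 to 10 rows; each row shifts and turns the pose as measured when the row begins, along the tool's axes as they then stand; what a row does not reach is not made up. A row lasts 1/8 s, in which the tool goes at most 62.5 mm and 10.7 degrees, less where a joint would pass 70% of its speed; a pose out of reach is approached as far as the arm can. A call is refused whole if a number of a shift passes 6.25 or a number of a turn 10.7, either way. A call with a gripper value outside its range is refused whole. The fingers move at their own pace and stop on an object; "force" is the grip in N (left out, the last holds). Time passes only in rows, so rows that do not move let the fingers close. It gives the time, the measured TCP pose, the force and the opening at its end, in the units of the state.
- ctrl.read_state(): the state, without advancing time (a new reading comes with each control period).
- eyes.read_camera(name): name is "side" or "top" or "wrist"; returns the picture (384x512x3 uint8, red, green, blue); there is no depth.
- eyes.camera_model(name): a dict with "camera_matrix" (3x3 intrinsics, pixels), "R" (3x3) and "t" (3): a world point X has camera coordinates R X + t; the wrist camera has in their place "hand_eye" (4x4, takes a point from camera to tool coordinates, whose origin is the TCP and whose axes are the flange's). Camera axes: x right, y down, z forward; pixel columns grow to the right and rows downward; lengths in mm; the calibration is good to about 2 mm. The wrist camera is an equidistant fisheye: a pixel r from the principal point sees the ray r / f radians off the axis. A picture is of the moment at which its call begins: read the wrist's pose just before it. camera_model takes no time and is no camera call.
- ctrl.job_done(): hands the job in, once; it reports no verdict.
The state is a dict: "t": time; "q": joint angles; "joint_velocities": joint speeds; "joint_efforts": joint torques, N m; "eef_pos": TCP position; "tool_rot": TCP orientation; "wrist_force": force on the tool from outside, world axes, zero at the start; "ft_torque": the same for the moment, N m; "width": finger opening in mm.
Only numpy, scipy, OpenCV 4.12 (cv2) and the standard library are available. Lean on these libraries where they do the work, as an engineer would, in place of code of your own. Each camera call takes 0.05 s, during which the arm holds its last target.

TASK

The spare rod clamp lies in one of the three pockets of the white accessory case. Slide the loose cover plate along its guides until it is fully clear of the pockets (slide it, do not lift it out), see which pocket holds the clamp, take the clamp out and set it down on the brown particle board without dropping it, lying flat on the board itself. Leave the cover open and leave everything else where it stands.

Things in the scene. Friction and masses are not known exactly. Their poses are not given: they have to be found in the camera images.
- case: White plastic case with grey rails, fixed, 196 (x) x 296 (y) mm, deck 36 mm above the bench. Origin under its centre; the cover slides along its y. The -y half holds the pockets, the +y half is a flat closed deck where the open cover lies. Side rails and end stops rise 8 mm above the deck and guide the cover with 3 mm of play per side; bottom of the case at bench level.
- bay (a point): Centre of the pocket bay's floor, 6 mm above the bench; axes as the case's. Opening 164 (x) x 120 (y) mm, 30 mm deep. Three pockets along y, centred at x = -38, 0, +38 mm, each 30 mm wide between ribs. Ribs (26 mm high) stand only in the last 25 mm at each end: the middle 70 mm (y) is an open finger trough; side walls at x = +-82 mm, 44 mm from an outer pocket's centre line.
- cover_pull (a point): Centre of the black pull bar (70 mm along x, 14 mm thick along y) on the loose aluminium cover, 56 mm above the bench. Bar's top at 66 mm, plate's top at 40 mm. Plate 182 (x) x 138 (y) x 4 mm, about 0.35 kg; it slides along y. In the case's frame this point is at about y = -70 mm shut, +74 mm at the open end stop; all pockets are clear from y = +56 mm on.
- clamp_mid (a point): Centre (half-way up) of the spare rod clamp: dark steel bar with an open jaw and a black round thumbscrew at each end, 108 mm long (y), 20 wide (x), 20 high (z), about 0.2 kg. The middle 44 mm is a solid bar, to grip across its 20 mm width. At the start it lies flat along one pocket, this point 16 mm above the bench.
- board: Brown particle board, fixed on the bench, 220 x 220 x 12 mm; origin under its centre. A white pot stands on its +x, +y quarter; the rest is free.
- amber: amber bottle with a white cap, 90 mm across, 190 mm tall; origin at the centre of its underside. A bystander, loose.
- cap: black plastic screw cap, 44 mm across, 28 mm tall; origin at the centre of its underside. A bystander, loose.
- wrench: steel open-ended wrench lying flat, 170 mm long; origin about the middle of its length. A bystander, loose.
- jar: white plastic jar, 70 mm across, 90 mm tall; origin at the centre of its underside. A bystander, loose.
- weighpan: open steel pan, 100 x 140 x 30 mm; origin at the centre of its underside. A bystander, loose.
- beaker: clear plastic beaker, 90 mm across the rim, 110 mm tall; origin at the centre of its underside. A bystander, loose.
- dish: white plastic pot standing on the board, 76 mm across the rim, 55 mm tall; origin at the centre of its underside. A bystander, loose.
Not all that is in view belongs to the job. What is shaped like the part that bears cover_pull but yellow is not meant.

How it is judged:
By the outcome, as a careful person would: the job done as asked, in the order asked, and still so for the second after the job is handed in, with the robot touching nothing.
It also fails if it takes over 54 s, if anything falls off the work surface, if the arm or the gripper's body presses on something with over 40 N, if the wrist force passes 120 N, or if a joint passes its speed limit or range.

## Working session

There is one attempt and no reset: what is moved stays moved. The work goes in short steps, Python scripts to look and compute and a tool call to move; the robot and the scene stay as the last step left them, time stands still between calls to the robot, and variables do not carry over. Pictures are saved under pics/ and viewed, and the job is handed in when it is done.

Besides the shell and the picture viewer there is one more tool, called after "Emit:" by a JSON object that holds its "fn" and its "kwargs", one argument or row to a line. move_arm: Moves the arm, as the interface text tells. Its arguments: {"type":"object","properties":{"deltas":{"type":"array"},"force":{"type":"number"}},"required":["deltas"]}

```bash
mkdir -p pics; ls; python3 - <<'E'
from workcell import ctrl, eyes
import cv2, json
s=ctrl.read_state(); print(s)
for n in ("side","top","wrist"):
    im=eyes.read_camera(n); cv2.imwrite(f"pics/{n}0.png",cv2.cvtColor(im,cv2.COLOR_RGB2BGR)); print(n,eyes.camera_model(n))
E
```

```text
pics
{'t': 0.0, 'q': array([-1.30062820e+00,  3.00446664e-01,  1.52157378e+00, -5.91583457e-06,
        1.32071758e+00, -6.66360717e-02]), 'joint_velocities': array([-0.00089049,  0.00011455, -0.00053093, -0.00035821, -0.0001234 ,
       -0.00032952]), 'joint_efforts': array([-1.02736911e-03, -5.31805015e+01, -3.52732480e+01,  7.07761617e-02,
        2.43626320e-02, -1.29129930e-04]), 'eef_pos': array([ 181.6695951 , -518.86322465,  215.90282247]), 'tool_rot': array([ 9.85853560e-01,  1.67607964e-01, -6.10297676e-05, -5.69428755e-04]), 'wrist_force': array([0.49928245, 0.53843692, 0.11807975]), 'ft_torque': array([ 0.01859972, -0.03622565, -0.07869911]), 'width': 94.29607678157134}
side {'camera_matrix': array([[368.19223897,   0.        , 261.98370331],
       [  0.        , 368.19223897, 194.17126748],
       [  0.        ,   0.        ,   1.        ]]), 'R': array([[ 0.99689574, -0.07771314, -0.01263139],
       [-0.06399901, -0.70639585, -0.70491775],
       [ 0.04585861,  0.70353789, -0.70917658]]), 't': array([-557.95577919,  110.3391966 , 1123.81386871])}
top {'camera_matrix':
[... 234 characters left out ...]
056899e-01,  2.11443024e-02, -1.70926370e-01],
       [ 1.70976149e-01,  5.55859717e-04, -9.85275011e-01]]), 't': array([  83.43601811,  557.08861968, 1211.53989929])}
wrist {'camera_matrix': array([[297.31863964,   0.        , 254.35680024],
       [  0.        , 297.31863964, 191.21655858],
       [  0.        ,   0.        ,   1.        ]]), 'hand_eye': array([[ 7.07988499e-04, -9.72120892e-01, -2.34479146e-01,
         6.81108921e+01],
       [ 9.99999746e-01,  6.69157384e-04,  2.45166559e-04,
         8.31823635e-01],
       [-8.14280820e-05, -2.34479260e-01,  9.72121119e-01,
        -1.68501467e+02],
       [ 0.00000000e+00,  0.00000000e+00,  0.00000000e+00,
         1.00000000e+00]])}
```

View pics/top0.png

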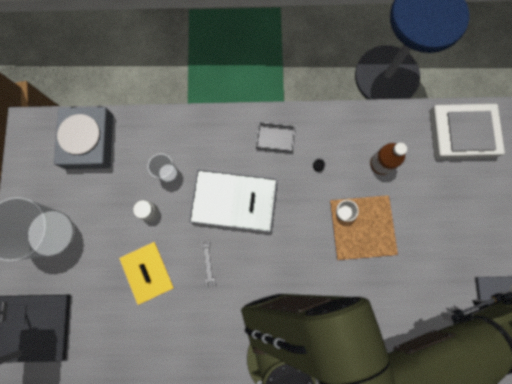

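View pics/side0.png

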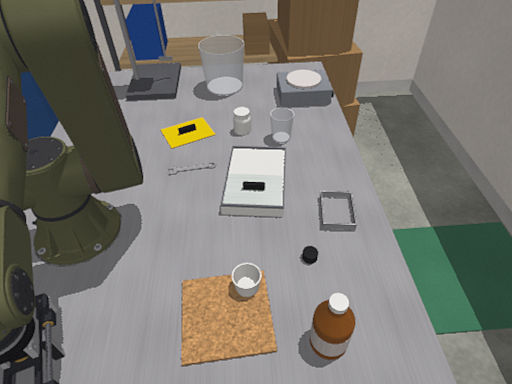

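View pics/wrist0.png

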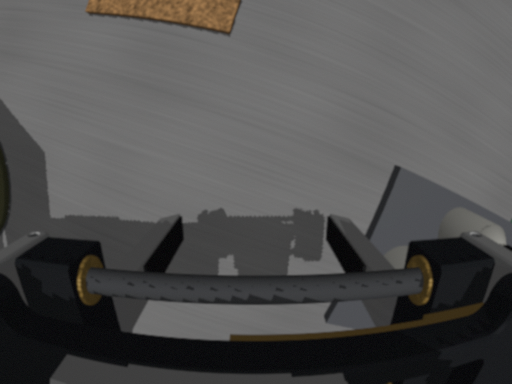

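The pull bar on the white case is at top (252,202) and side (254,186). The lookalike is the yellow plate's black bar, at top (146,273) and side (187,129). The small black cap at top (319,165) could also be confused with it. I choose the bar on the white case and check it in close crops.

```bash
python3 - <<'E'
import cv2
t=cv2.imread("pics/top0.png"); s=cv2.imread("pics/side0.png")
cv2.imwrite("pics/top_case.png",cv2.resize(t[160:245,180:290],None,fx=7,fy=7,interpolation=cv2.INTER_CUBIC))
cv2.imwrite("pics/side_case.png",cv2.resize(s[140:225,210:300],None,fx=7,fy=7,interpolation=cv2.INTER_CUBIC))
cv2.imwrite("pics/top_board.png",cv2.resize(t[185:270,320:405],None,fx=7,fy=7,interpolation=cv2.INTER_CUBIC))
E
```

```text
(no output)
```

View pics/top_case.png

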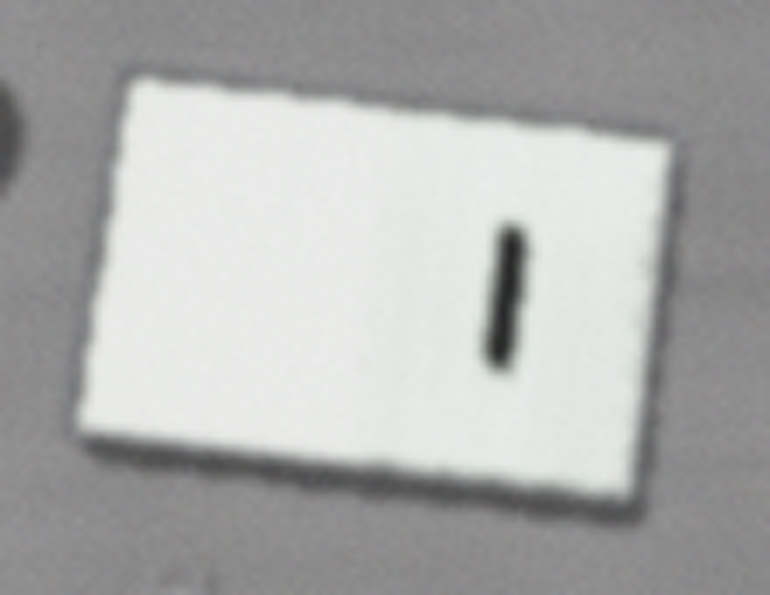

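View pics/side_case.png

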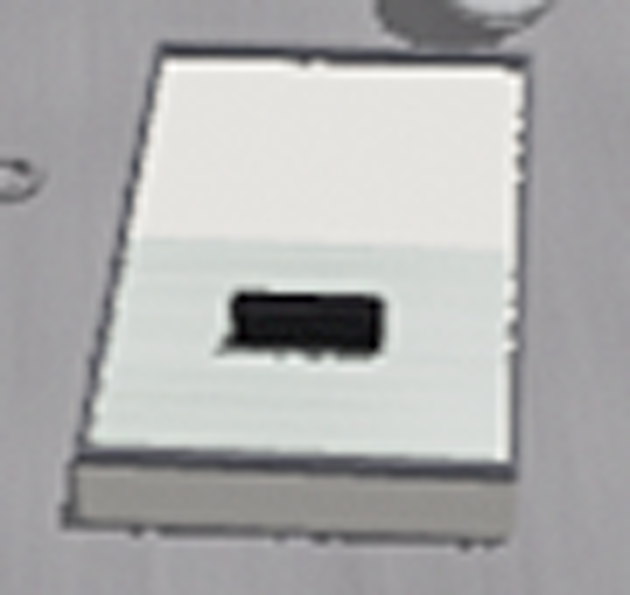

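View pics/top_board.png

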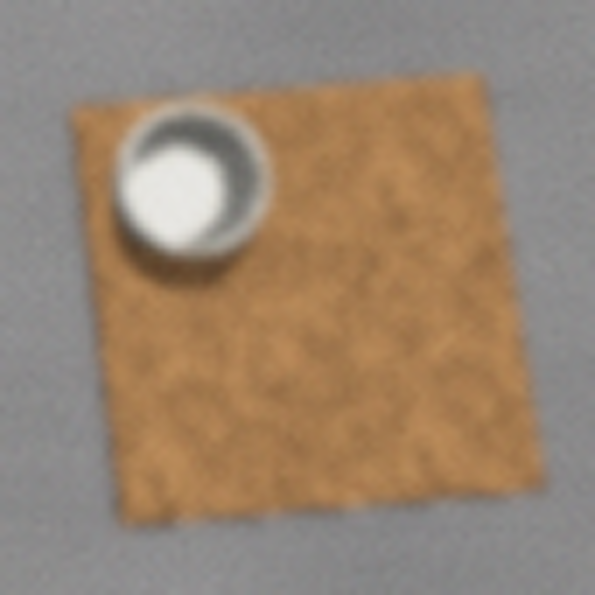

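The close crops confirm a white case with an aluminium cover and a black bar, at top pixel about (252.1,202.4). The board is at top (331–398,196–260), with the pot in its upper-left (+x,+y) corner.

```bash
cat > h.py <<'E'
import numpy as np, cv2
from scipy.spatial.transform import Rotation as Ro
from workcell import ctrl, eyes
def plane(n,uv,z):
    m=eyes.camera_model(n);K=m["camera_matrix"];R=m["R"];t=m["t"]
    uv=np.atleast_2d(uv).astype(float)
    d=(R.T@np.linalg.inv(K)@np.c_[uv,np.ones(len(uv))].T).T; c=-R.T@t
    return c+d*((z-c[2])/d[:,2])[:,None]
def proj(n,X):
    m=eyes.camera_model(n);p=(m["R"]@np.atleast_2d(X).T).T+m["t"];p=p@m["camera_matrix"].T;return p[:,:2]/p[:,2:]
def wrays(uv,s):
    m=eyes.camera_model("wrist");K=m["camera_matrix"];H=m["hand_eye"]
    uv=np.atleast_2d(uv).astype(float);v=(uv-K[:2,2])/K[0,0];r=np.linalg.norm(v,axis=1)
    d=np.c_[v*(np.sin(r)/np.maximum(r,1e-9))[:,None],np.cos(r)]
    Rw=Ro.from_quat(s["tool_rot"]).as_matrix()
    return Rw@H[:3,3]+s["eef_pos"], (Rw@H[:3,:3]@d.T).T
def wplane(uv,s,z):
    c,d=wrays(uv,s); return c+d*((z-c[2])/d[:,2])[:,None]
def wproj(X,s):
    m=eyes.camera_model("wrist");K=m["camera_matrix"];H=m["hand_eye"]
    Rw=Ro.from_quat(s["tool_rot"]).as_matrix()
    p=(np.atleast_2d(X)-s["eef_pos"])@Rw; p=(p-H[:3,3])@H[:3,:3]
    th=np.arctan2(np.linalg.norm(p[:,:2],axis=1),p[:,2]); n=p[:,:2]/np.maximum(np.linalg.norm(p[:,:2],axis=1),1e-9)[:,None]
    return n*th[:,None]*K[0,0]+K[:2,2]
def todelta(pos,yawvec=None):
    """tool-frame shift (cm) to world pos"""
    s=ctrl.read_state();return Ro.from_quat(s["tool_rot"]).as_matrix().T@(np.array(pos)-s["eef_pos"])/10
E
python3 - <<'E'
from h import *
np.set_printoptions(precision=1,suppress=True)
T=np.array([(130,75),(672,142),(635,500),(78,432)])/7+[180,160]-0.4
S=np.array([(160,45),(530,58),(515,475),(75,460)])/7+[210,140]-.4
for n,P in(("top",T),("side",S)):
    X=plane(n,P,44);print(n,X,X.mean(0));
    for i in range(4):
        d=X[(i+1)%4]-X[i];print(np.linalg.norm(d),np.degrees(np.arctan2(d[1],d[0])))
print("bar top", plane("top",np.array([(512,228),(499,367),(505,297)])/7+[179.6,159.6],66))
print("bar side", plane("side",np.array([(235,293),(383,298),(310,308)])/7+[209.6,139.6],66))
print("board",plane("top",np.array([(75,103),(487,73),(545,488),(120,522)])/7+[319.6,184.6],12))
print("pot",plane("top",np.array([(193,180)])/7+[319.6,184.6],67))
E
```

```text
top [[663.5 289.4  44. ]
 [621.3   6.2  44. ]
 [435.4  30.5  44. ]
 [476.1 314.4  44. ]] [549.1 160.1  44. ]
286.36582512654917 -98.46186524308932
187.53257814718668 172.55892795113925
286.87062112732406 81.84140169001472
189.04255331713378 -7.601024482486786
side [[477.4 316.6  44. ]
 [666.9 287.8  44. ]
 [624.8  -1.5  44. ]
 [433.9  24.6  44. ]] [550.8 156.8  44. ]
191.760562106619 -8.632051383210234
292.37160331810946 -98.28980088853694
192.6649300752693 172.21088542914137
295.20203703010685 81.53543377630452
bar top [[573.3  90.1  66. ]
 [502.1  98.   66. ]
 [537.8  94.3  66. ]]
bar side [[508.4 101.6  66. ]
 [575.1  92.1  66. ]
 [541.7  88.6  66. ]]
board [[ 550.4 -196.1   12. ]
 [ 561.8 -415.3   12. ]
 [ 344.3 -426.7   12. ]
 [ 331.6 -207.    12. ]]
pot [[ 500.9 -241.8   67. ]]
```

```bash
cat >> h.py <<'E'
def plan(pos,ty=None,N=8,s=None):
    """rows from the current pose to pos (mm), tool y at world heading ty (deg), tool down; prints rounded rows"""
    s=s or ctrl.read_state(); p=np.array(s["eef_pos"]);R=Ro.from_quat(s["tool_rot"])
    pos=np.array(pos,float)
    if ty is None: Rg=R
    else:
        a=np.radians(ty);y=np.array([np.cos(a),np.sin(a),0]);z=np.array([0,0,-1.]);Rg=Ro.from_matrix(np.c_[np.cross(y,z),y,z])
    rows=[]
    for i in range(N):
        k=N-i
        tr=np.round(R.inv().apply((pos-p)/k)/10,2); dr=np.round(np.degrees((R.inv()*Rg).as_rotvec())/k,1)
        rows.append((tr.tolist(),dr.tolist())); p=p+R.apply(tr*10); R=R*Ro.from_rotvec(np.radians(dr))
    for r in rows: print(r)
E
python3 - <<'E'
from h import *
np.set_printoptions(precision=1,suppress=True)
print("amber cap",plane("top",[(400,149)],190),"amber side",plane("side",[(339,302)],190), plane("side",[(330,350)],5))
print("beaker",plane("top",[(160,165)],110),"jar",plane("top",[(144,209)],90),"cap",plane("top",[(319,165)],28),"pan",plane("top",[(276,138)],30))
plan([540,92,216],-98.2,14)
E
```

```text
amber cap [[ 683.3 -395.9  190. ]] amber side [[ 685.7 -401.5  190. ]] [[ 685.1 -422.7    5. ]]
beaker [[668.5 411.3 110. ]] jar [[517.5 468.4  90. ]] cap [[ 678.1 -157.9   28. ]] pan [[786.1  -0.8  30. ]]
([3.86, -3.27, 0.0], [-0.0, 0.0, 2.0])
([3.74, -3.41, 0.0], [-0.0, 0.0, 2.0])
([3.62, -3.53, 0.0], [-0.0, 0.0, 2.0])
([3.49, -3.66, 0.0], [-0.0, 0.0, 2.0])
([3.36, -3.78, 0.0], [-0.0, 0.0, 1.9])
([3.24, -3.89, 0.01], [-0.0, 0.0, 2.0])
([3.1, -4.0, 0.0], [-0.0, 0.0, 1.9])
([2.97, -4.1, 0.01], [-0.0, 0.0, 2.0])
([2.82, -4.2, 0.0], [-0.0, 0.0, 1.9])
([2.68, -4.29, 0.01], [-0.0, 0.0, 2.0])
([2.53, -4.38, 0.0], [-0.0, 0.0, 1.9])
([2.38, -4.46, 0.01], [-0.0, 0.0, 2.0])
([2.23, -4.54, 0.0], [-0.0, 0.0, 1.9])
([2.07, -4.62, 0.01], [-0.0, 0.0, 2.0])
```

Emit:
{"fn": "move_arm", "kwargs": {
  "deltas": [
    {"travel":[3.86,-3.27,0],"dr":[0,0,2],"claw":0},
    {"travel":[3.74,-3.41,0],"dr":[0,0,2],"claw":0},
    {"travel":[3.62,-3.53,0],"dr":[0,0,2],"claw":0},
    {"travel":[3.49,-3.66,0],"dr":[0,0,2],"claw":0},
    {"travel":[3.36,-3.78,0],"dr":[0,0,1.9],"claw":0},
    {"travel":[3.24,-3.89,0],"dr":[0,0,2],"claw":0},
    {"travel":[3.1,-4.0,0],"dr":[0,0,1.9],"claw":0},
    {"travel":[2.97,-4.1,0],"dr":[0,0,2],"claw":0},
    {"travel":[2.82,-4.2,0],"dr":[0,0,1.9],"claw":0},
    {"travel":[2.68,-4.29,0],"dr":[0,0,2],"claw":0}
  ],
  "force": 15
}}

```text
t: 1.4
eef_pos: [445.3, -71.5, 215.4]
tool_rot: [1.0, -0.012, -0.0, -0.001]
wrist_force: [-0.3, -2.1, 0.3]
width: 93.8
```

```bash
python3 - <<'E'
from h import *
print(ctrl.read_state()["q"])
plan([540,92,180],-98.2,7)
E
```

```text
[-0.24187893  0.07869959  1.7866092   0.00249682  1.27720615  1.35195264]
([1.3, -2.37, 0.51], [-0.0, 0.0, 1.0])
([1.26, -2.39, 0.51], [-0.0, 0.0, 1.0])
([1.21, -2.41, 0.51], [-0.0, 0.0, 1.0])
([1.17, -2.43, 0.51], [-0.0, 0.0, 1.0])
([1.13, -2.45, 0.51], [-0.0, 0.0, 0.9])
([1.09, -2.47, 0.52], [-0.1, 0.0, 1.0])
([1.04, -2.48, 0.51], [-0.0, 0.0, 0.9])
```

Emit:
{"fn": "move_arm", "kwargs": {
  "deltas": [
    {"travel":[1.3,-2.37,0.51],"dr":[0,0,1.0],"claw":0},
    {"travel":[1.26,-2.39,0.51],"dr":[0,0,1.0],"claw":0},
    {"travel":[1.21,-2.41,0.51],"dr":[0,0,1.0],"claw":0},
    {"travel":[1.17,-2.43,0.51],"dr":[0,0,1.0],"claw":0},
    {"travel":[1.13,-2.45,0.51],"dr":[0,0,0.9],"claw":0},
    {"travel":[1.09,-2.47,0.51],"dr":[0,0,1.0],"claw":0},
    {"travel":[1.04,-2.48,0.51],"dr":[0,0,0.9],"claw":0},
    {"travel":[0,0,0],"dr":[0,0,0],"claw":0}
  ]
}}

```text
t: 2.4
eef_pos: [542.5, 100.8, 177.1]
tool_rot: [0.997, -0.071, -0.002, -0.001]
wrist_force: [-0.0, -0.3, 0.1]
width: 94.1
```

```bash
python3 - <<'E'
from h import *
s=ctrl.read_state();print(s["eef_pos"],s["tool_rot"])
im=eyes.read_camera("wrist");cv2.imwrite("pics/w1.png",im[:,:,::-1])
np.save("s1.npy",s,allow_pickle=True)
print(wproj([[540,92,66],[574,87,66],[505,97,66]],s))
E
```

```text
[542.53292669 100.80484801 177.06501728] [ 0.99747402 -0.07100026 -0.00185449 -0.00105514]
[[263.32303759 193.08284503]
 [263.71341305 157.8271369 ]
 [263.00885908 227.28306021]]
```

View pics/w1.png

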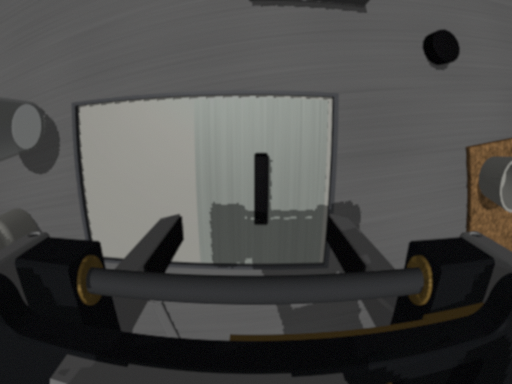

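```bash
python3 - <<'E'
import cv2
t=cv2.imread("pics/w1.png")
cv2.imwrite("pics/w1c.png",cv2.resize(t[140:236,230:300],None,fx=6,fy=6,interpolation=cv2.INTER_CUBIC))
cv2.imwrite("pics/w1d.png",cv2.resize(t[85:285,65:345],None,fx=2.8,fy=2.8,interpolation=cv2.INTER_CUBIC))
E
```

```text
(no output)
```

View pics/w1c.png

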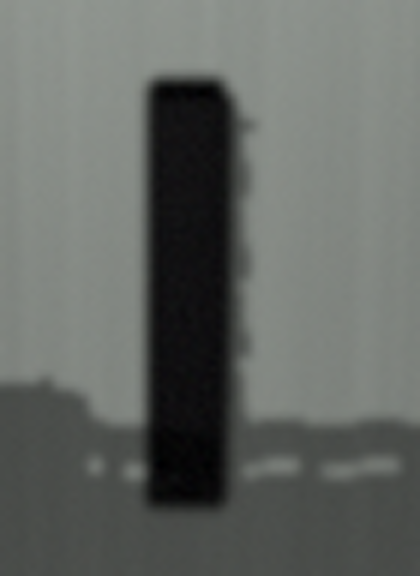

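View pics/w1d.png

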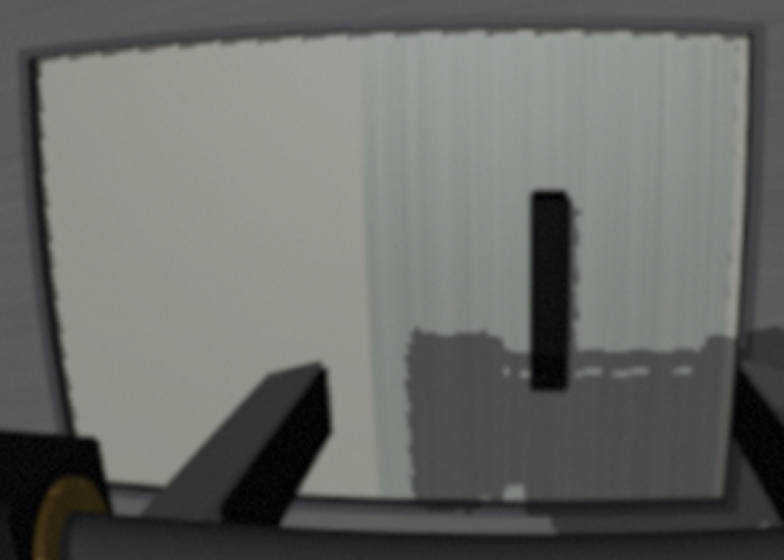

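The wrist picture shows the bar's top face at columns 254.7–267.5 and rows 156–224, centred near (261.2,190). The case's outer rail corners are at about (74,103) and (337,94).

```bash
python3 - <<'E'
from h import *
np.set_printoptions(precision=1,suppress=True)
s=np.load("s1.npy",allow_pickle=True).item()
print("bar c,ends,sides",wplane([(261.2,190),(261.2,156),(261.1,224),(254.7,190),(267.6,190)],s,66))
c=np.array([(22,50),(765,20),(750,520-15)])/2.8+[65,85]-.3
X=wplane(c,s,44);print(X,np.linalg.norm(X[0]-X[1]),np.degrees(np.arctan2(*(X[0]-X[1])[[1,0]])))
plan([X[0][0],0,0],-98.2,1,s)
E
```

```text
bar c,ends,sides [[543.3  93.6  66. ]
 [576.1  89.1  66. ]
 [508.8  98.4  66. ]
 [544.2  99.8  66. ]
 [542.5  87.5  66. ]]
[[670.2 292.2  44. ]
 [629.5   1.6  44. ]
 [437.2  23.4  44. ]] 293.46183330460457 82.02209750051681
([14.14, 8.2, 17.64], [-0.1, 0.2, 0.1])
```

```bash
python3 - <<'E'
from h import *
plan([542.5,93.4,57],-98,6)
E
```

```text
([0.03, 0.11, 2.01], [-0.0, 0.0, -0.0])
([0.03, 0.11, 2.0], [-0.0, 0.0, -0.0])
([0.02, 0.11, 2.01], [-0.0, 0.1, -0.0])
([0.02, 0.12, 2.0], [-0.0, 0.0, -0.1])
([0.02, 0.11, 2.01], [-0.0, 0.1, -0.0])
([0.02, 0.12, 2.0], [-0.1, 0.0, -0.1])
```

Emit:
{"fn": "move_arm", "kwargs": {
  "deltas": [
    {"travel":[0.03,0.11,2.0],"dr":[0,0,0],"claw":0},
    {"travel":[0.03,0.11,2.0],"dr":[0,0,0],"claw":0},
    {"travel":[0.02,0.11,2.0],"dr":[0,0.1,0],"claw":0},
    {"travel":[0.02,0.11,2.0],"dr":[0,0,0],"claw":0},
    {"travel":[0.02,0.11,2.0],"dr":[0,0.1,0],"claw":0},
    {"travel":[0.02,0.1,1.3],"dr":[0,0,0],"claw":0},
    {"travel":[0,0,0],"dr":[0,0,0],"claw":0},
    {"travel":[0,0,0],"dr":[0,0,0],"claw":0}
  ]
}}

```text
t: 3.45
eef_pos: [541.5, 87.7, 64.2]
tool_rot: [0.997, -0.072, 0.002, -0.001]
wrist_force: [-1.2, 0.3, -0.4]
width: 93.6
```

```bash
python3 - <<'E'
from h import *
s=ctrl.read_state();print(s["eef_pos"],s["tool_rot"],s["wrist_force"])
im=eyes.read_camera("wrist");cv2.imwrite("pics/w2.png",im[:,:,::-1])
print(wproj([[542.5,93.4,66],[576,89,66],[509,98,66]],s))
plan([542.5,93.4,57],-98,2)
E
```

```text
[541.53690056  87.73930963  64.15306366] [ 9.97369832e-01 -7.24583086e-02  1.61747488e-03 -7.71691283e-04] [-1.17107806  0.33941139 -0.40340866]
[[243.88685929 236.47410121]
 [242.51573722 181.53826727]
 [244.99321324 284.34612062]]
([0.01, -0.28, 0.36], [-0.1, -0.1, -0.2])
([0.0, -0.29, 0.36], [-0.0, -0.1, -0.1])
```

View pics/w2.png

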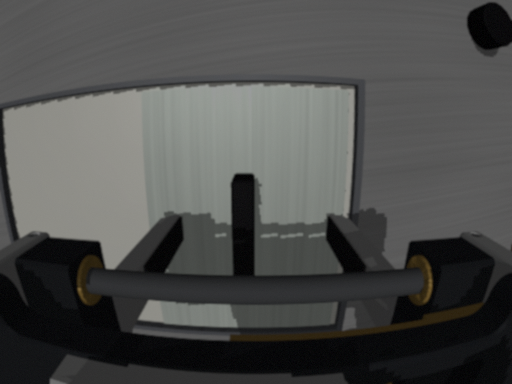

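The bar is at columns 232–254, where the projection puts it, and lies between the open fingers. I correct 5.7 mm sideways, go down to z≈57 and close.

Emit:
{"fn": "move_arm", "kwargs": {
  "deltas": [
    {"travel":[0,-0.28,0.36],"dr":[0,-0.1,-0.1],"claw":0},
    {"travel":[0,-0.28,0.36],"dr":[0,-0.1,-0.1],"claw":0},
    {"travel":[0,0,0],"dr":[0,0,0],"claw":0},
    {"travel":[0,0,0],"dr":[0,0,0],"claw":0.5},
    {"travel":[0,0,0],"dr":[0,0,0],"claw":0.7}
  ],
  "force": 15
}}

```text
t: 4.12
eef_pos: [542.9, 94.1, 57.5]
tool_rot: [0.998, -0.07, 0.001, -0.001]
wrist_force: [0.4, 0.1, -0.2]
width: 77.4
```

Emit:
{"fn": "move_arm", "kwargs": {
  "deltas": [
    {"travel":[0,0,0],"dr":[0,0,0],"claw":1},
    {"travel":[0,0,0],"dr":[0,0,0],"claw":1},
    {"travel":[0,0,0],"dr":[0,0,0],"claw":1},
    {"travel":[0,0,0],"dr":[0,0,0],"claw":1}
  ],
  "force": 15
}}

```text
t: 4.62
eef_pos: [543.0, 94.0, 57.6]
tool_rot: [0.998, -0.07, 0.001, -0.001]
wrist_force: [-0.8, -0.2, -0.5]
width: 37.1
```

Emit:
{"fn": "move_arm", "kwargs": {
  "deltas": [
    {"travel":[0,0,0],"dr":[0,0,0],"claw":1},
    {"travel":[0,0,0],"dr":[0,0,0],"claw":1},
    {"travel":[0,0,0],"dr":[0,0,0],"claw":1},
    {"travel":[0,0,0],"dr":[0,0,0],"claw":1}
  ],
  "force": 15
}}

```text
t: 5.12
eef_pos: [543.0, 94.0, 57.7]
tool_rot: [0.998, -0.07, 0.001, -0.001]
wrist_force: [-0.4, -0.7, -0.3]
width: 13.7
```

```bash
python3 - <<'E'
from h import *
s=ctrl.read_state();p=s["eef_pos"];print(p,s["wrist_force"],s["width"])
u=np.array([np.cos(np.radians(82)),np.sin(np.radians(82)),0])
plan(p+130*u,None,10)
E
```

```text
[542.97895429  94.01268583  57.69766366] [-0.4013903  -0.68233026 -0.26024047] 13.702282572324822
([-0.0, -1.3, 0.0], [0.0, 0.0, 0.0])
([-0.0, -1.3, 0.0], [0.0, 0.0, 0.0])
([-0.0, -1.3, 0.0], [0.0, 0.0, 0.0])
([-0.0, -1.3, 0.0], [0.0, 0.0, 0.0])
([-0.0, -1.3, 0.0], [0.0, 0.0, 0.0])
([-0.0, -1.3, 0.01], [0.0, 0.0, 0.0])
([-0.0, -1.3, 0.0], [0.0, 0.0, 0.0])
([-0.01, -1.3, 0.01], [0.0, 0.0, 0.0])
([-0.0, -1.3, 0.0], [0.0, 0.0, 0.0])
([-0.01, -1.3, 0.01], [0.0, 0.0, 0.0])
```

Emit:
{"fn": "move_arm", "kwargs": {
  "deltas": [
    {"travel":[0,-0.6,0],"dr":[0,0,0],"claw":1},
    {"travel":[0,-1.0,0],"dr":[0,0,0],"claw":1},
    {"travel":[0,-1.2,0],"dr":[0,0,0],"claw":1},
    {"travel":[0,-1.2,0],"dr":[0,0,0],"claw":1}
  ]
}}

```text
t: 5.62
eef_pos: [548.8, 135.4, 57.7]
tool_rot: [0.997, -0.071, 0.001, -0.001]
wrist_force: [0.4, -2.0, 0.1]
width: 14.1
```

```bash
python3 - <<'E'
from h import *
s=ctrl.read_state();p=s["eef_pos"];print(p,s["tool_rot"],s["wrist_force"],s["width"])
g=np.array([543,94,57.6]);u=np.array([np.cos(np.radians(82)),np.sin(np.radians(82)),0])
print((p-g)@u, (p-g)@[u[1],-u[0],0])
plan(g+134*u,-98,8)
E
```

```text
[548.82555845 135.44371804  57.66594975] [ 9.97493503e-01 -7.07530035e-02  5.29545068e-04 -6.66257429e-04] [ 0.40288922 -2.0176236   0.11594635] 14.147705957987572
41.85115165760601 0.0010137648777357455
([-0.0, -1.15, 0.0], [-0.0, -0.0, -0.0])
([-0.0, -1.15, 0.0], [-0.0, -0.0, -0.0])
([-0.0, -1.15, 0.0], [-0.0, -0.0, -0.0])
([-0.0, -1.15, 0.0], [-0.0, -0.0, -0.0])
([-0.0, -1.15, 0.0], [-0.0, -0.0, -0.0])
([-0.01, -1.15, 0.01], [-0.0, -0.0, -0.0])
([-0.0, -1.16, 0.0], [-0.0, -0.0, -0.1])
([-0.01, -1.15, 0.01], [-0.1, -0.1, -0.0])
```

Emit:
{"fn": "move_arm", "kwargs": {
  "deltas": [
    {"travel":[0,-1.2,0],"dr":[0,0,0],"claw":1},
    {"travel":[0,-1.2,0],"dr":[0,0,0],"claw":1},
    {"travel":[0,-1.2,0],"dr":[0,0,0],"claw":1},
    {"travel":[0,-1.2,0],"dr":[0,0,0],"claw":1},
    {"travel":[0,-1.2,0],"dr":[0,0,0],"claw":1},
    {"travel":[0,-1.0,0],"dr":[0,0,0],"claw":1},
    {"travel":[0,-0.8,0],"dr":[0,0,0],"claw":1},
    {"travel":[0,-0.5,0],"dr":[0,0,0],"claw":1},
    {"travel":[0,0,0],"dr":[0,0,0],"claw":1},
    {"travel":[0,0,0],"dr":[0,0,0],"claw":1}
  ]
}}

```text
t: 6.88
eef_pos: [561.2, 224.9, 57.7]
tool_rot: [0.998, -0.07, 0.001, -0.001]
wrist_force: [-0.2, -1.4, 0.5]
width: 13.4
```

```bash
python3 - <<'E'
from h import *
s=ctrl.read_state();p=s["eef_pos"];print(p,s["q"],s["wrist_force"],s["width"])
g=np.array([543,94,57.6]);u=np.array([np.cos(np.radians(82)),np.sin(np.radians(82)),0])
print((p-g)@u, (p-g)@[u[1],-u[0],0])
im=eyes.read_camera("wrist");cv2.imwrite("pics/w3.png",im[:,:,::-1])
im=eyes.read_camera("side");cv2.imwrite("pics/s3.png",im[:,:,::-1])
E
```

```text
[561.16602538 224.90412137  57.6819191 ] [3.19998812e-01 5.85968572e-01 1.50338746e+00 1.61401188e-03
 1.05053153e+00 2.03025655e+00] [-0.19741603 -1.35742984  0.47110818] 13.38197631441444
132.15839354463506 -0.22909763337347755
```

View pics/w3.png

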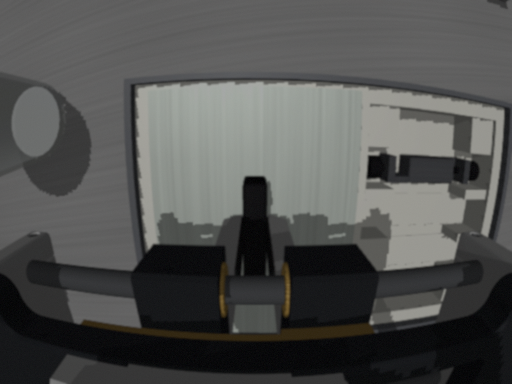

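View pics/s3.png

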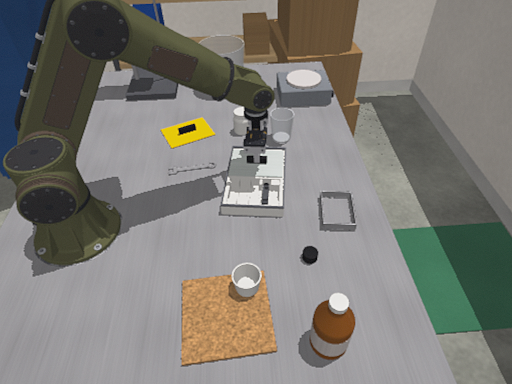

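The cover is open and the bay is clear: the plate edge is at column 363 and the bay starts at about 370. The clamp is in the +x pocket, at wrist columns 370–478, row 168. I push 4 mm more for margin, then release and lift.

Emit:
{"fn": "move_arm", "kwargs": {
  "deltas": [
    {"travel":[0,-0.25,0],"dr":[0,0,0],"claw":1},
    {"travel":[0,-0.2,0],"dr":[0,0,0],"claw":1},
    {"travel":[0,0,0],"dr":[0,0,0],"claw":1},
    {"travel":[0,0,0],"dr":[0,0,0],"claw":0.5},
    {"travel":[0,0,0],"dr":[0,0,0],"claw":0.5},
    {"travel":[0,0,0],"dr":[0,0,0],"claw":0.5},
    {"travel":[0,0,0],"dr":[0,0,0],"claw":0.5}
  ]
}}

```text
t: 7.85
eef_pos: [561.9, 229.3, 57.7]
tool_rot: [0.998, -0.07, 0.001, -0.001]
wrist_force: [-0.3, 0.7, -1.0]
width: 46.1
```

Emit:
{"fn": "move_arm", "kwargs": {
  "deltas": [
    {"travel":[0,0,-1],"dr":[0,0,0],"claw":0.5},
    {"travel":[0,0,-3],"dr":[0,0,0],"claw":0.5},
    {"travel":[0,0,-4],"dr":[0,0,0],"claw":0.5},
    {"travel":[0,0,-3],"dr":[0,0,0],"claw":0.5}
  ]
}}

```text
t: 8.35
eef_pos: [561.0, 228.8, 170.8]
tool_rot: [0.998, -0.07, -0.001, -0.0]
wrist_force: [-0.6, 0.4, 0.7]
width: 47.0
```

```bash
python3 - <<'E'
from h import *
s=ctrl.read_state();p=s["eef_pos"];print(p,s["wrist_force"],s["width"])
w=np.array([552.8,160.7,0]);u=np.array([np.cos(np.radians(82)),np.sin(np.radians(82)),0]);v=np.array([u[1],-u[0],0])
X=w+38*v-72*u;X[2]=172;print(X)
plan(X,-8,9)
E
```

```text
[560.96795516 228.80779266 170.81255967] [-0.58955584  0.4344748   0.72062384] 47.017757684211794
[580.40972334  84.11212121 172.        ]
([0.44, 1.56, -0.02], [-0.0, 0.0, -10.0])
([0.16, 1.61, -0.01], [-0.0, 0.0, -10.0])
([-0.12, 1.62, -0.02], [-0.0, 0.0, -10.0])
([-0.4, 1.57, -0.01], [-0.0, 0.0, -10.0])
([-0.67, 1.48, -0.02], [-0.0, 0.0, -10.0])
([-0.91, 1.34, -0.01], [-0.0, -0.0, -10.0])
([-1.13, 1.16, -0.02], [-0.0, -0.0, -10.0])
([-1.32, 0.95, -0.01], [-0.1, -0.0, -10.0])
([-1.47, 0.71, -0.02], [-0.0, -0.0, -10.1])
```

Emit:
{"fn": "move_arm", "kwargs": {
  "deltas": [
    {"travel":[0.44,1.56,0],"dr":[0,0,-10],"claw":0.5},
    {"travel":[0.16,1.61,0],"dr":[0,0,-10],"claw":0.5},
    {"travel":[-0.12,1.62,0],"dr":[0,0,-10],"claw":0.5},
    {"travel":[-0.4,1.57,0],"dr":[0,0,-10],"claw":0.5},
    {"travel":[-0.67,1.48,0],"dr":[0,0,-10],"claw":0.5},
    {"travel":[-0.91,1.34,0],"dr":[0,0,-10],"claw":0.5},
    {"travel":[-1.13,1.16,0],"dr":[0,0,-10],"claw":0.5},
    {"travel":[-1.32,0.95,0],"dr":[0,0,-10],"claw":0.5},
    {"travel":[-1.47,0.71,0],"dr":[0,0,-10],"claw":0.5},
    {"travel":[0,0,0],"dr":[0,0,0],"claw":0.5}
  ]
}}

```text
t: 9.6
eef_pos: [585.6, 80.7, 182.1]
tool_rot: [0.739, 0.674, 0.005, 0.002]
wrist_force: [-1.2, 0.3, -1.3]
width: 47.0
```

```bash
python3 - <<'E'
from h import *
s=ctrl.read_state();p=s["eef_pos"];print(p,s["tool_rot"],s["q"],s["width"])
im=eyes.read_camera("wrist");cv2.imwrite("pics/w4.png",im[:,:,::-1]);np.save("s4.npy",s,allow_pickle=True)
print(wproj([[580,84,26]],s))
cv2.imwrite("pics/w4c.png",cv2.resize(im[80:300,140:380,::-1],None,fx=2.7,fy=2.7,interpolation=cv2.INTER_CUBIC))
E
```

```text
[585.58096091  80.703145   182.11687534] [0.73853748 0.67418832 0.00529247 0.00211749] [0.07358402 0.41311608 1.44965425 0.00336636 1.2678853  0.16363378] 46.95485915821167
[[246.90983322 179.66383863]]
```

View pics/w4.png

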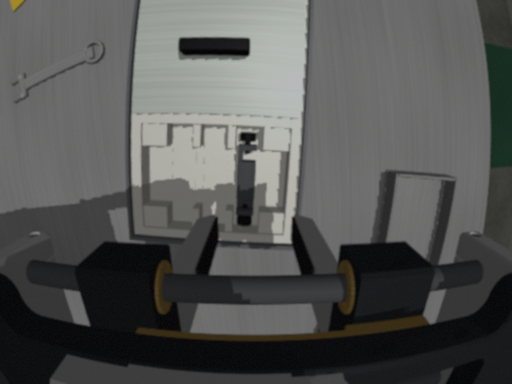

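View pics/w4c.png

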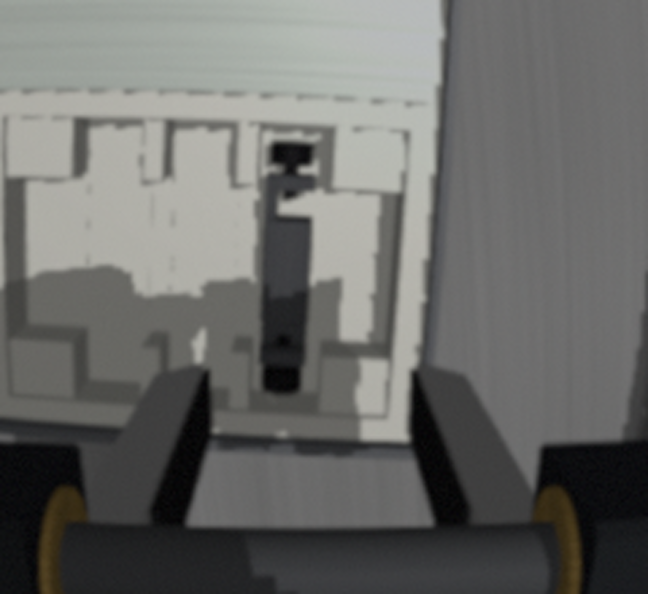

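The clamp in the +x pocket spans wrist rows 132–225 with its solid bar centred on column 245.5, and the cover is well clear of it.

```bash
python3 - <<'E'
from h import *
np.set_printoptions(precision=1,suppress=True)
s=np.load("s4.npy",allow_pickle=True).item()
f=lambda a:np.array(a)/2.7+[140,80]-.3
e=wplane(f([(292,141),(282,392)]),s,18);print(e,e.mean(0),np.linalg.norm(e[0]-e[1]))
b=wplane(f([(263,225),(311,225),(262,350),(304,350)]),s,26);print(b)
m1=b[:2].mean(0);m2=b[2:].mean(0);print(m1,m2,np.degrees(np.arctan2(*(m1-m2)[[1,0]])),np.linalg.norm(b[0]-b[1]))
print("solid start",wplane(f([(287,217)]),s,26))
w=np.array([552.8,160.7,0]);u=np.array([np.cos(np.radians(82)),np.sin(np.radians(82)),0]);v=np.array([u[1],-u[0],0])
for x in (e.mean(0),m1,m2):print((x-w)@v,(x-w)@u)
bay=wplane(f([(10,118),(410,131),(388,415),(8,393)]),s,36);print(bay,bay.mean(0))
print([((x-w)@v,(x-w)@u) for x in bay])
E
```

```text
[[585.9 136.4  18. ]
 [571.2  28.4  18. ]] [578.5  82.4  18. ] 108.98351211660726
[[571.  103.6  26. ]
 [590.5 101.8  26. ]
 [565.1  50.8  26. ]
 [582.8  49.1  26. ]]
[580.8 102.7  26. ] [574.  50.  26.] 82.64807755980213 19.59557856586065
solid start [[581.1 106.   26. ]]
36.38404243534703 -73.96710842745391
35.76553171140168 -53.53948853769217
36.3670347045029 -106.7153971469424
[[473.  159.7  36. ]
 [632.6 137.   36. ]
 [615.7  20.2  36. ]
 [452.6  43.6  36. ]] [543.4  90.1  36. ]
[(np.float64(-78.90540426308867), np.float64(-12.05524914693745)), (np.float64(82.27422441197837), np.float64(-12.359768094048608)), (np.float64(81.80694743486626), np.float64(-130.38973867786626)), (np.float64(-82.94180433072611), np.float64(-129.88601219070995))]
```

```bash
python3 - <<'E'
from h import *
plan([578.7,82.8,75],-8,5)
E
```

```text
([0.01, -0.16, 2.14], [0.1, -0.1, 0.5])
([0.01, -0.16, 2.14], [0.1, -0.1, 0.5])
([0.01, -0.15, 2.14], [0.1, -0.0, 0.6])
([0.01, -0.15, 2.14], [0.1, -0.1, 0.5])
([0.0, -0.15, 2.15], [0.2, -0.0, 0.6])
```

Emit:
{"fn": "move_arm", "kwargs": {
  "deltas": [
    {"travel":[0,-0.16,2.1],"dr":[0.1,-0.1,0.5],"claw":0.5},
    {"travel":[0,-0.16,2.1],"dr":[0.1,-0.1,0.5],"claw":0.5},
    {"travel":[0,-0.15,2.1],"dr":[0.1,0,0.5],"claw":0.5},
    {"travel":[0,-0.15,2.1],"dr":[0.1,-0.1,0.5],"claw":0.5},
    {"travel":[0,-0.1,1.5],"dr":[0.1,0,0.5],"claw":0.5},
    {"travel":[0,0,0],"dr":[0,0,0],"claw":0.5},
    {"travel":[0,0,0],"dr":[0,0,0],"claw":0.5}
  ]
}}

```text
t: 10.52
eef_pos: [579.4, 87.0, 83.3]
tool_rot: [0.762, 0.648, 0.002, 0.001]
wrist_force: [0.3, -0.1, 0.8]
width: 47.2
```

```bash
python3 - <<'E'
from h import *
s=ctrl.read_state();print(s["eef_pos"],s["tool_rot"],s["width"])
im=eyes.read_camera("wrist");cv2.imwrite("pics/w5.png",im[:,:,::-1])
cv2.imwrite("pics/w5c.png",cv2.resize(im[80:300,140:380,::-1],None,fx=2.7,fy=2.7,interpolation=cv2.INTER_CUBIC))
print(wproj([[578.7,82.8,26],[582,106,26]],s))
plan([578.7,82.8,75],-8,1);plan([578.7,82.8,21],-8,4)
E
```

```text
[579.37798643  87.01484242  83.31811533] [0.76170683 0.64791613 0.00235675 0.00135416] 47.19108101543184
[[252.90087607 212.00912933]
 [252.28802732 183.18824694]]
([-0.42, 0.0, 0.83], [0.3, -0.1, -1.2])
([-0.11, -0.01, 1.56], [0.1, -0.0, -0.3])
([-0.11, -0.0, 1.56], [0.1, -0.0, -0.3])
([-0.11, -0.0, 1.55], [0.0, -0.1, -0.3])
([-0.1, -0.01, 1.56], [0.1, -0.0, -0.3])
```

View pics/w5c.png

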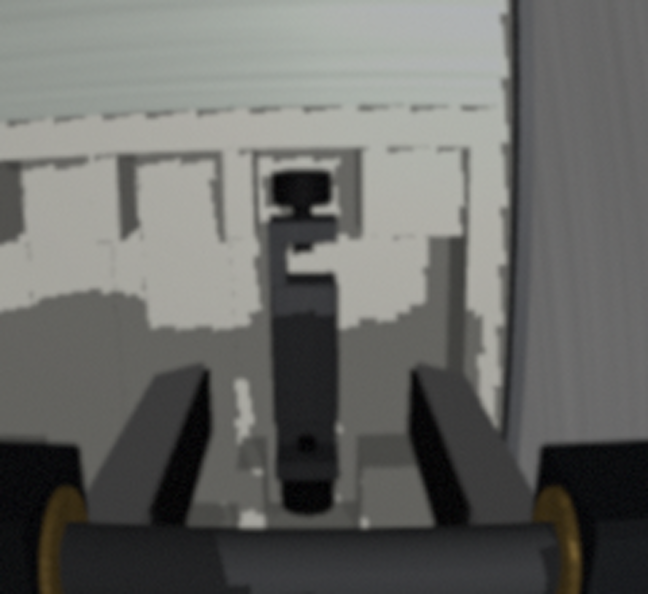

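The clamp lies at column 253 and its solid bar starts at row 183, both as predicted. It is between the fingers, so I descend.

Emit:
{"fn": "move_arm", "kwargs": {
  "deltas": [
    {"travel":[-0.12,0,1.6],"dr":[0.1,0,-0.3],"claw":0.5},
    {"travel":[-0.1,0,1.6],"dr":[0.1,0,-0.3],"claw":0.5},
    {"travel":[-0.1,0,1.2],"dr":[0,0,-0.3],"claw":0.5},
    {"travel":[-0.08,0,0.8],"dr":[0,0,-0.2],"claw":0.5},
    {"travel":[0,0,0.3],"dr":[0,0,0],"claw":0.5},
    {"travel":[0,0,0],"dr":[0,0,0],"claw":0.5},
    {"travel":[0,0,0],"dr":[0,0,0],"claw":0.5}
  ]
}}

```text
t: 11.45
eef_pos: [579.2, 82.7, 24.9]
tool_rot: [0.755, 0.655, 0.001, 0.0]
wrist_force: [-0.2, -0.2, -0.4]
width: 46.6
```

```bash
python3 - <<'E'
from h import *
s=ctrl.read_state();print(s["eef_pos"],s["tool_rot"],s["wrist_force"],s["width"])
plan([578.7,82.8,20],-8,2)
E
```

```text
[579.18704662  82.68415726  24.92535735] [7.55231403e-01 6.55456656e-01 1.44110925e-03 1.51889637e-04] [-0.20051767 -0.20638469 -0.40113085] 46.616806340432355
([0.0, -0.03, 0.25], [0.1, -0.1, -0.0])
([0.0, -0.02, 0.24], [0.0, -0.0, -0.1])
```

Emit:
{"fn": "move_arm", "kwargs": {
  "deltas": [
    {"travel":[0,-0.02,0.25],"dr":[0.1,0,0],"claw":0.5},
    {"travel":[0,-0.02,0.2],"dr":[0,0,0],"claw":0.5},
    {"travel":[0,0,0],"dr":[0,0,0],"claw":0.5},
    {"travel":[0,0,0],"dr":[0,0,0],"claw":1},
    {"travel":[0,0,0],"dr":[0,0,0],"claw":1},
    {"travel":[0,0,0],"dr":[0,0,0],"claw":1},
    {"travel":[0,0,0],"dr":[0,0,0],"claw":1},
    {"travel":[0,0,0],"dr":[0,0,0],"claw":1}
  ],
  "force": 35
}}

```text
t: 12.45
eef_pos: [579.0, 82.9, 20.9]
tool_rot: [0.755, 0.655, 0.001, -0.0]
wrist_force: [0.3, -0.2, 0.5]
width: 19.5
```

Emit:
{"fn": "move_arm", "kwargs": {
  "deltas": [
    {"travel":[0,0,0],"dr":[0,0,0],"claw":1},
    {"travel":[0,0,0],"dr":[0,0,0],"claw":1}
  ],
  "force": 35
}}

```text
t: 12.7
eef_pos: [579.0, 82.9, 20.9]
tool_rot: [0.755, 0.655, 0.001, -0.0]
wrist_force: [-0.4, 0.1, 0.4]
width: 20.0
```

Emit:
{"fn": "move_arm", "kwargs": {
  "deltas": [
    {"travel":[0,0,-0.5],"dr":[0,0,0],"claw":1},
    {"travel":[0,0,-1],"dr":[0,0,0],"claw":1},
    {"travel":[0,0,-2],"dr":[0,0,0],"claw":1},
    {"travel":[0,0,-3],"dr":[0,0,0],"claw":1},
    {"travel":[0,0,-3],"dr":[0,0,0],"claw":1},
    {"travel":[0,0,-2.5],"dr":[0,0,0],"claw":1},
    {"travel":[0,0,-1],"dr":[0,0,0],"claw":1},
    {"travel":[0,0,0],"dr":[0,0,0],"claw":1}
  ]
}}

```text
t: 13.7
eef_pos: [578.1, 82.5, 157.2]
tool_rot: [0.755, 0.655, 0.001, -0.0]
wrist_force: [0.1, 0.4, -3.1]
width: 19.9
```

```bash
python3 - <<'E'
from h import *
s=ctrl.read_state();print(s["eef_pos"],s["tool_rot"],s["wrist_force"],s["width"],s["q"])
im=eyes.read_camera("wrist");cv2.imwrite("pics/w6.png",im[:,:,::-1])
im=eyes.read_camera("side");cv2.imwrite("pics/s6.png",im[:,:,::-1])
im=eyes.read_camera("top");cv2.imwrite("pics/t6.png",im[:,:,::-1])
# board frame
c=np.array([447,-311,0]);a=np.radians(3)
bx=np.array([np.cos(a),np.sin(a),0]);by=np.array([-bx[1],bx[0],0])
T=c-15*bx-38*by;T[2]=140;print(T)
plan(T,3,14)
E
```

```text
[578.12752443  82.49212149 157.18160176] [ 7.55213659e-01  6.55477867e-01  9.55930851e-04 -4.25771833e-04] [ 0.08437555  0.44989065 -3.05256312] 19.94165355595132 [0.07820625 0.42672063 1.4908247  0.00193727 1.22301678 0.21871191]
[ 434.00932332 -349.73296166  140.        ]
([-3.2, -0.58, 0.11], [-0.0, -0.0, -0.8])
([-3.19, -0.63, 0.11], [-0.0, -0.0, -0.8])
([-3.18, -0.67, 0.11], [-0.0, -0.0, -0.8])
([-3.17, -0.71, 0.11], [-0.0, -0.0, -0.8])
([-3.16, -0.76, 0.11], [-0.0, -0.0, -0.8])
([-3.15, -0.8, 0.11], [-0.0, -0.0, -0.8])
([-3.14, -0.85, 0.11], [-0.0, -0.0, -0.8])
([-3.13, -0.89, 0.11], [-0.0, -0.0, -0.8])
([-3.12, -0.94, 0.11], [-0.0, -0.0, -0.8])
([-3.1, -0.98, 0.11], [-0.0, -0.0, -0.8])
([-3.09, -1.02, 0.11], [-0.0, -0.0, -0.8])
([-3.08, -1.06, 0.11], [-0.0, -0.0, -0.8])
([-3.06, -1.11, 0.1], [-0.0, -0.1, -0.7])
([-3.05, -1.15, 0.11], [-0.1, -0.0, -0.8])
```

View pics/w6.png

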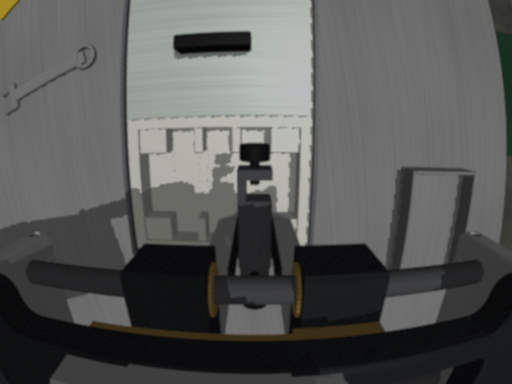

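View pics/t6.png

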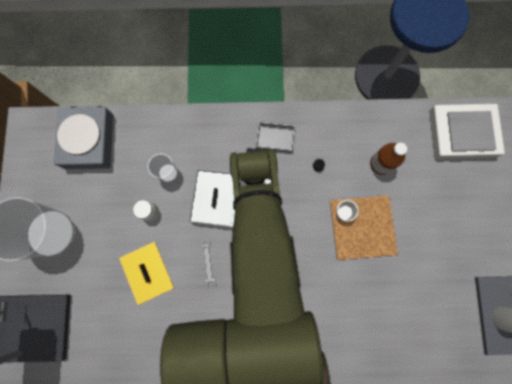

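The clamp is gripped (width 19.9, weight about 3 N showing) and held along the tool. The cover stayed open. Now I carry it to the board.

Emit:
{"fn": "move_arm", "kwargs": {
  "deltas": [
    {"travel":[-1.5,-0.3,0],"dr":[0,0,-0.5],"claw":1},
    {"travel":[-3.2,-0.6,0],"dr":[0,0,-0.8],"claw":1},
    {"travel":[-3.2,-0.65,0.1],"dr":[0,0,-0.8],"claw":1},
    {"travel":[-3.2,-0.7,0.1],"dr":[0,0,-0.8],"claw":1},
    {"travel":[-3.2,-0.75,0.1],"dr":[0,0,-0.8],"claw":1},
    {"travel":[-3.2,-0.8,0.1],"dr":[0,0,-0.8],"claw":1},
    {"travel":[-3.1,-0.85,0.1],"dr":[0,0,-0.8],"claw":1},
    {"travel":[-3.1,-0.9,0.1],"dr":[0,0,-0.8],"claw":1},
    {"travel":[-3.1,-0.95,0.1],"dr":[0,0,-0.8],"claw":1},
    {"travel":[-3.1,-1.0,0.1],"dr":[0,0,-0.8],"claw":1}
  ]
}}

```text
t: 15.1
eef_pos: [469.9, -223.8, 141.3]
tool_rot: [0.707, 0.708, -0.003, -0.005]
wrist_force: [0.2, -0.3, -3.4]
width: 19.9
```

```bash
python3 - <<'E'
from h import *
s=ctrl.read_state();print(s["wrist_force"],s["width"],s["q"])
plan([434,-349.7,130],3,4)
E
```

```text
[ 0.18855446 -0.30601674 -3.44045707] 19.85871348276058 [-0.51313557  0.31712561  1.68263027 -0.00369056  1.1533604  -0.51324186]
([-3.15, -0.9, 0.28], [-0.2, -0.0, -0.7])
([-3.14, -0.94, 0.28], [-0.2, -0.1, -0.7])
([-3.12, -0.98, 0.29], [-0.1, -0.0, -0.8])
([-3.11, -1.02, 0.28], [-0.2, -0.1, -0.7])
```

Emit:
{"fn": "move_arm", "kwargs": {
  "deltas": [
    {"travel":[-3,-0.9,0.2],"dr":[-0.2,0,-0.7],"claw":1},
    {"travel":[-3,-0.9,0.2],"dr":[-0.2,-0.1,-0.7],"claw":1},
    {"travel":[-3,-0.9,0.2],"dr":[-0.1,0,-0.7],"claw":1},
    {"travel":[-2,-0.8,0.2],"dr":[-0.1,-0.1,-0.5],"claw":1},
    {"travel":[-0.8,-0.2,0.1],"dr":[0,0,0],"claw":1},
    {"travel":[0,0,0],"dr":[0,0,0],"claw":1},
    {"travel":[0,0,0],"dr":[0,0,0],"claw":1}
  ]
}}

```text
t: 15.98
eef_pos: [428.0, -348.8, 128.8]
tool_rot: [0.691, 0.723, -0.001, -0.003]
wrist_force: [-0.3, 0.2, -2.0]
width: 19.8
```

```bash
python3 - <<'E'
from h import *
s=ctrl.read_state();print(s["tool_rot"],s["wrist_force"],s["width"])
im=eyes.read_camera("wrist");cv2.imwrite("pics/w7.png",im[:,:,::-1])
plan([434,-349.7,60],3,5)
E
```

```text
[ 0.69075596  0.7230813  -0.00094344 -0.00295871] [-0.26011321  0.16208545 -1.97735285] 19.808778692183775
([-0.03, 0.13, 1.38], [-0.1, -0.0, -0.1])
([-0.03, 0.12, 1.38], [-0.1, -0.0, -0.1])
([-0.03, 0.12, 1.37], [-0.0, -0.1, -0.1])
([-0.02, 0.12, 1.38], [-0.1, -0.0, -0.0])
([-0.02, 0.12, 1.37], [-0.0, -0.1, -0.1])
```

View pics/w7.png

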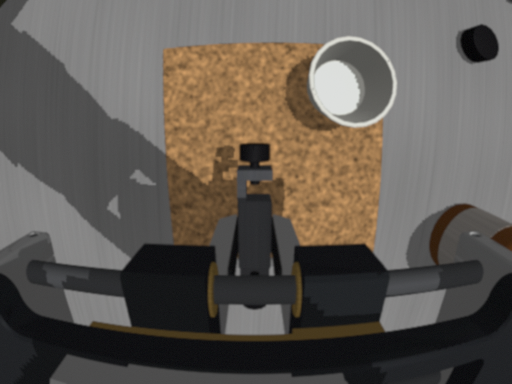

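The clamp is over the board, clear of the pot at (352,82). I lower it.

Emit:
{"fn": "move_arm", "kwargs": {
  "deltas": [
    {"travel":[0.05,0.05,1.6],"dr":[-0.1,0,0],"claw":1},
    {"travel":[0.05,0.05,2],"dr":[-0.1,0,0],"claw":1},
    {"travel":[0.05,0.05,2],"dr":[0,0,0],"claw":1},
    {"travel":[0,0,1.5],"dr":[-0.1,0,0],"claw":1},
    {"travel":[0,0,1],"dr":[0,0,0],"claw":1},
    {"travel":[0,0,0.4],"dr":[0,0,0],"claw":1},
    {"travel":[0,0,0],"dr":[0,0,0],"claw":1},
    {"travel":[0,0,0],"dr":[0,0,0],"claw":1}
  ]
}}

```text
t: 17.02
eef_pos: [430.2, -344.7, 38.5]
tool_rot: [0.69, 0.724, 0.001, -0.001]
wrist_force: [0.4, 0.0, -2.3]
width: 20.1
```

```bash
python3 - <<'E'
from h import *
s=ctrl.read_state();print(s["eef_pos"],s["tool_rot"],s["wrist_force"],s["width"])
plan([s["eef_pos"][0],s["eef_pos"][1],27.5],s and 3,3)
E
```

```text
[ 430.18434453 -344.6693347    38.48475614] [ 0.68958534  0.72420286  0.00120038 -0.00091654] [ 0.4339404   0.01144299 -2.3452947 ] 20.055722538261296
([-0.0, -0.0, 0.37], [0.0, -0.1, -0.1])
([-0.0, -0.0, 0.36], [0.0, -0.0, -0.0])
([-0.0, -0.0, 0.37], [0.0, -0.1, -0.1])
```

Emit:
{"fn": "move_arm", "kwargs": {
  "deltas": [
    {"travel":[0,0,0.35],"dr":[0,-0.1,0],"claw":1},
    {"travel":[0,0,0.3],"dr":[0,0,0],"claw":1},
    {"travel":[0,0,0.2],"dr":[0,0,0],"claw":1},
    {"travel":[0,0,0.1],"dr":[0,0,0],"claw":1},
    {"travel":[0,0,0],"dr":[0,0,0],"claw":1}
  ]
}}

```text
t: 17.65
eef_pos: [430.4, -345.0, 29.1]
tool_rot: [0.69, 0.724, 0.001, 0.0]
wrist_force: [-0.4, 0.0, -3.3]
width: 19.8
```

Still 2 mm above contact. I go down in 0.8 mm steps while watching the wrist force.

Emit:
{"fn": "move_arm", "kwargs": {
  "deltas": [
    {"travel":[0,0,0.1],"dr":[0,0,0],"claw":1},
    {"travel":[0,0,0.08],"dr":[0,0,0],"claw":1},
    {"travel":[0,0,0],"dr":[0,0,0],"claw":1}
  ]
}}

```text
t: 18.02
eef_pos: [430.5, -345.0, 27.2]
tool_rot: [0.69, 0.724, 0.001, 0.0]
wrist_force: [-0.6, -0.7, -2.6]
width: 19.5
```

Emit:
{"fn": "move_arm", "kwargs": {
  "deltas": [
    {"travel":[0,0,0.08],"dr":[0,0,0],"claw":1},
    {"travel":[0,0,0],"dr":[0,0,0],"claw":1}
  ]
}}

```text
t: 18.27
eef_pos: [430.6, -345.1, 26.9]
tool_rot: [0.69, 0.724, 0.001, 0.001]
wrist_force: [0.3, 0.7, -2.4]
width: 19.9
```

Emit:
{"fn": "move_arm", "kwargs": {
  "deltas": [
    {"travel":[0,0,0.08],"dr":[0,0,0],"claw":1},
    {"travel":[0,0,0],"dr":[0,0,0],"claw":1}
  ]
}}

```text
t: 18.52
eef_pos: [430.7, -345.1, 26.9]
tool_rot: [0.69, 0.724, 0.001, 0.001]
wrist_force: [-0.7, -0.2, -2.1]
width: 19.9
```

Emit:
{"fn": "move_arm", "kwargs": {
  "deltas": [
    {"travel":[0,0,0.15],"dr":[0,0,0],"claw":1},
    {"travel":[0,0,0],"dr":[0,0,0],"claw":1}
  ]
}}

```text
t: 18.77
eef_pos: [430.8, -345.3, 27.0]
tool_rot: [0.69, 0.724, 0.0, 0.001]
wrist_force: [0.3, -0.0, -2.4]
width: 19.7
```

```bash
python3 - <<'E'
from h import *
s=ctrl.read_state();print(s["eef_pos"],s["wrist_force"],s["ft_torque"])
im=eyes.read_camera("side");cv2.imwrite("pics/s8.png",cv2.resize(im[250:370,170:290,::-1],None,fx=5,fy=5,interpolation=cv2.INTER_CUBIC))
E
```

```text
[ 430.80106978 -345.31260351   27.00840382] [ 0.34164578 -0.0064289  -2.37921923] [-0.00176588 -0.14216028  0.04372015]
```

View pics/s8.png

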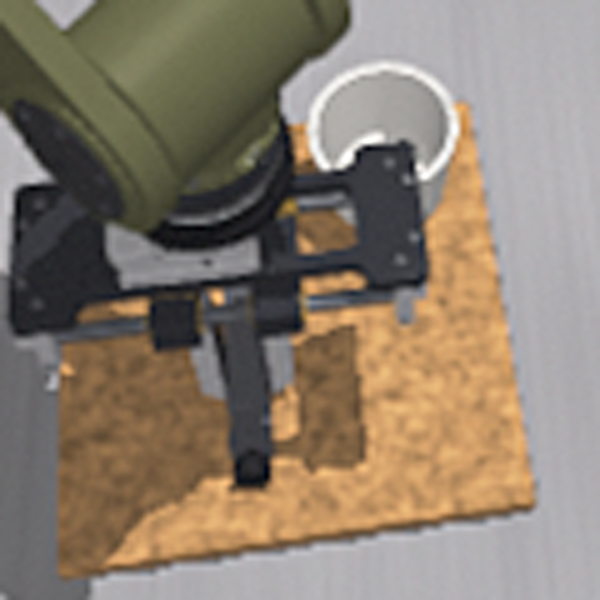

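Emit:
{"fn": "move_arm", "kwargs": {
  "deltas": [
    {"travel":[0,0,0.15],"dr":[0,0,0],"claw":1},
    {"travel":[0,0,0.15],"dr":[0,0,0],"claw":1}
  ]
}}

```text
t: 19.08
eef_pos: [430.9, -345.5, 26.8]
tool_rot: [0.689, 0.724, 0.0, 0.001]
wrist_force: [-10.8, 8.5, 27.1]
width: 19.7
```

The 27 N reaction confirms the clamp rests on the board. I relax the push, then open.

Emit:
{"fn": "move_arm", "kwargs": {
  "deltas": [
    {"travel":[0,0,0],"dr":[0,0,0],"claw":1},
    {"travel":[0,0,0],"dr":[0,0,0],"claw":1},
    {"travel":[0,0,0],"dr":[0,0,0],"claw":0.5},
    {"travel":[0,0,0],"dr":[0,0,0],"claw":0.5},
    {"travel":[0,0,0],"dr":[0,0,0],"claw":0.5},
    {"travel":[0,0,0],"dr":[0,0,0],"claw":0.5}
  ],
  "force": 10
}}

```text
t: 19.82
eef_pos: [431.1, -345.7, 26.4]
tool_rot: [0.689, 0.724, 0.0, 0.001]
wrist_force: [-0.2, -0.2, 0.3]
width: 46.7
```

Emit:
{"fn": "move_arm", "kwargs": {
  "deltas": [
    {"travel":[0,0,-0.5],"dr":[0,0,0],"claw":0.5},
    {"travel":[0,0,-1.5],"dr":[0,0,0],"claw":0.5},
    {"travel":[0,0,-3],"dr":[0,0,0],"claw":0.5},
    {"travel":[0,0,-4],"dr":[0,0,0],"claw":0.5},
    {"travel":[0,0,-4],"dr":[0,0,0],"claw":0.5},
    {"travel":[0,0,-2],"dr":[0,0,0],"claw":0.5}
  ]
}}

```text
t: 20.58
eef_pos: [430.4, -345.2, 184.8]
tool_rot: [0.689, 0.724, 0.0, 0.002]
wrist_force: [0.3, 0.1, -0.5]
width: 46.8
```

```bash
python3 - <<'E'
from h import *
s=ctrl.read_state();print(s["eef_pos"],s["wrist_force"],s["width"])
im=eyes.read_camera("wrist");cv2.imwrite("pics/w9.png",im[:,:,::-1])
im=eyes.read_camera("side");cv2.imwrite("pics/s9.png",im[:,:,::-1])
E
```

```text
[ 430.36439112 -345.16182958  184.81056644] [ 0.33653839  0.05631438 -0.46659741] 46.808295640157056
```

View pics/w9.png

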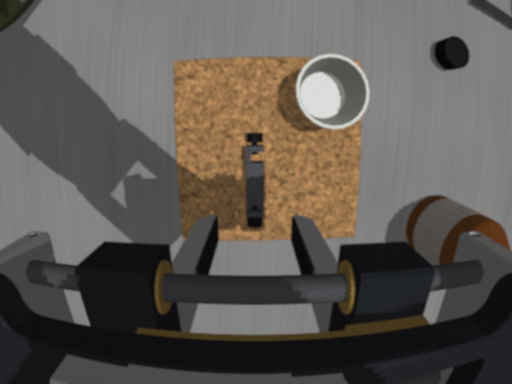

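View pics/s9.png

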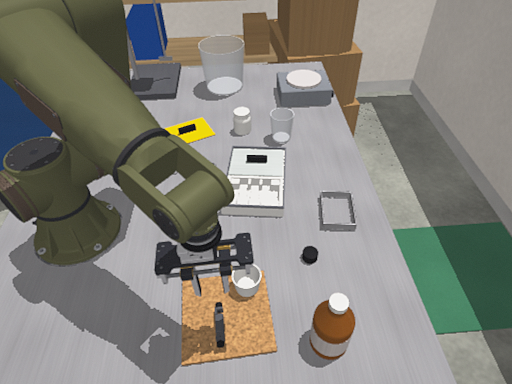

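The clamp lies flat on the board: wrist (255,180), side (220,325). It is clear of the pot and well inside the board's edges. The cover is open with its bar at side (257,159). The pot, cap, bottle, pan, jar and beaker sit at the same pixels as at the start. I settle the arm and hand in.

Emit:
{"fn": "move_arm", "kwargs": {
  "deltas": [
    {"travel":[0,0,0],"dr":[0,0,0],"claw":0.5},
    {"travel":[0,0,0],"dr":[0,0,0],"claw":0.5},
    {"travel":[0,0,0],"dr":[0,0,0],"claw":0.5}
  ]
}}

```text
t: 21.05
eef_pos: [430.1, -344.9, 182.7]
tool_rot: [0.689, 0.724, 0.0, 0.001]
wrist_force: [0.2, -0.1, 0.2]
width: 47.2
```

```bash
python3 - <<'E'
from h import *
a=cv2.imread("pics/side0.png").astype(int);b=eyes.read_camera("side")[:,:,::-1].astype(int)
for n,(x0,y0,x1,y1) in dict(amber=(305,290,360,360),cap=(298,242,322,268),pan=(315,185,360,235),jar=(230,104,254,138),beaker=(266,105,298,148),wrench=(163,158,218,178),pot=(230,262,264,300)).items():
    print(n,abs(a-b)[y0:y1,x0:x1].mean().round(1))
s=ctrl.read_state();print(s["t"],s["wrist_force"]);print(ctrl.job_done())
E
```

```text
amber 12.1
cap 11.8
pan 15.2
jar 15.4
beaker 15.7
wrench 74.8
pot 24.7
21.1 [-0.71865174  0.77739673 -1.10840892]
the job is handed in; nothing more can be done
None
```

I slid the cover along its guides by its pull bar about 136 mm, to roughly case y = +68, where the pockets are clear from +56. The clamp was in the +x pocket. I gripped it across its solid middle, carried it to the brown board, lowered it until it touched, and released it. The job was handed in at t = 21.1 s.

**Clamp and cover:** the last pictures show the clamp lying flat on the board, well inside its edges and clear of the pot. The cover is still open, and the robot is touching nothing, with the gripper about 180 mm up.

**Contact force:** one lowering step pressed the held clamp on the board with about 27 N before I relaxed it, under the 40 N limit.

**Bystanders:** by eye, none of those visible in the last side view had moved.
- **Clean comparison:** in the before/after picture comparison, the amber bottle, cap, pan, jar and beaker differed only by a similar low background amount (12–16).
- **Disagreed:** the wrench area (74.8) and, slightly, the pot area (24.7) differed more. I put this down to the arm covering the wrench and the gripper shading the pot. The wrench's final position was therefore not confirmed in that view. The wrist picture during the carry still showed it lying beside the case, and the arm never went low near it.

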